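# Move the freshly varnished circuit board to the drying rack with the lifter

### The arm

A 7-joint arm with a two-finger parallel gripper is mounted at the origin on the work surface. World frame = base frame: x ahead of the robot, y to its left, z up, the work surface at z = 0. Lengths are in m, angles in degrees, forces in N, time in s.
With the tool pointing down it reaches from about 0.425 to 1.025 m from the base axis. Payload 3.6 kg.
Tool frame: the origin (TCP) lies at the very end of the fingers, on their centre line; the grasp point (between the pads) lies 19 mm behind it; z points along the fingers, y is the line along which they close (so a half turn about z gives the same grasp; the last joint's range is limited). The gripper opens to 85 mm and grips with 20 to 120 N. Pads are 22 mm wide; open, the fingers measure 114 mm over their backs; the gripper's body (76 mm by 85 mm) begins 54 mm behind the grasp point. The pads swing forward as they close: fully open they stand 13 mm farther back than shut.
Start: joints at [-79.097, 33.873, 2.773, 92.16, -1.908, 54.013, -1.931], TCP at [0.203, 0.696, 0.231] pointing down, gripper open.
Joint ranges: [-153.93, 153.93], [-27.13, 128.08], [-72.61, 78.16], [10.71, 143.7], [-87.88, 267.88], [4.46, 118.87], [-176.78, 176.78]. Speed limits (degrees/s): [147.25, 147.25, 180, 180, 180, 180, 180].

### API

Orientations are given as [roll, pitch, yaw] about the fixed x, y, z axes, in that order (R = Rz(yaw) Ry(pitch) Rx(roll)).
In Python, from rig import env, vision, workorder gives the robot as it stands. The module is installed in compiled form; this text tells all that it offers.
- The arm moves only by the shell command python3 -m jog 'ROWS' [OPENING] [FORCE]. ROWS is JSON, a list of rows, each an object with "slide": the shift along the tool's x, y, z in mm, a list of three; "roll": the turn about the tool's z in degrees. A call has exactly 5 rows; each row shifts and turns the commanded pose from where the row before left it, along the tool's axes as they then stand; what a row does not reach is not made up. A row lasts 1/10 s, in which the tool goes at most 50 mm and 8.59 degrees, less where a joint would pass 70% of its speed; a pose out of reach is approached as far as the arm can. A call is refused whole if a number of a shift passes 50 or a number of a turn 8.59, either way. A call with a gripper value outside its range is refused whole. OPENING is the opening, from -1 (shut) to 1 (fully open), so that 0 is half open, set as the call begins (- or left out, the last holds). The fingers move at their own pace and stop on an object; FORCE is the grip in N (left out, the last holds). Time passes only in rows, so rows that do not move let the fingers close, or fill a call up. It gives the time, the measured TCP pose, the force, the opening and the grip force at its end, in the units of the state.
- env.state(): the state, without advancing time (a new reading comes with each control period).
- vision.capture(name): name is "side" or "top"; returns the picture (400x640x3 uint8, red, green, blue); there is no depth.
- vision.camera_info(name): a dict with "vertical_fov" (degrees; the focal length in pixels is half the picture's height over the tangent of half this angle, whatever the lens; pixels are square), "cx", "cy" (the principal point, pixels), "rvec" (rotation vector, rad) and "tvec" (3), from world to camera coordinates, as OpenCV has them. Camera axes: x right, y down, z forward; pixel columns grow to the right and rows downward; lengths in m; the calibration is good to about 2 mm. A picture is of the moment at which its call begins. camera_info takes no time and is no camera call.
- workorder.job_done(): hands the job in; it is judged then, once.
The state is a dict: "clock": time; "q": joint angles; "joint_vel": joint speeds; "joint_efforts": joint torques, N m; "eef_pos": TCP position; "tcp_rot": TCP orientation; "wrist_force": force on the tool from outside, world axes, zero at the start; "moment": the same for the moment, N m; "grip_width": opening from 0.0 (shut) to 1.0 (fully open); "grasp_force": force on a finger pad.
Only numpy, scipy, OpenCV 4.12 (cv2) and the standard library are available. Lean on these libraries where they do the work, as an engineer would, in place of code of your own. Each camera call takes 0.05 s, during which the arm holds its last target. There are 200 camera calls.

### The job

The circuit board on the single stand has just been varnished and must not be touched by the gripper: take the lifter by its leaning grip, slide its blade under the board, lift it and carry it level, and gently lay it on the rails of the empty bay of the drying rack, the one with the paper card, squared up in a neat row with its two neighbours. Then draw the blade out and stand the lifter back on its blade on the bench, clear of the stand and the rack, and let go. Leave the other boards, the meter and the tape roll where they are.

Things in the scene. Friction and masses are not known exactly. Their poses are not given: they have to be found in the camera images.
- lifter: Loose spatula-like lifter, 0.3 kg, standing on its level steel blade: 100 long (x) x 54 wide (y) x 3 mm. Origin: centre of the blade's underside; x out of the free front edge, z up. From the rear edge (x -48 mm) a 3 mm plate, ending in a black grip 10 mm thick, 50 wide, 90 long, rises leaning back 30 deg from vertical, along (-0.5, 0, 0.866), to 111 mm height.
- lifter_grip (a point): Middle of the black grip's thickness and width, 30 mm below its top end: (-95.5, 0, 85) mm in the lifter's frame, axes parallel to the lifter's. Pinch here across the 10 mm thickness, gripper tilted 30 deg from vertical and coming down along the slope of the grip.
- wet_board: The varnished circuit board, loose, 0.2 kg: green, 110 (x) x 95 (y) x 4 mm thick, with a black and copper transformer, two black cylinders and a grey terminal strip on top (up to 30 mm above its underside). Origin: centre of its underside. It lies on the stand's two rails, its x along theirs, within about 5 mm of the middle.
- stand: Fixed stand: base 130 (x) x 100 (y) x 6 mm, two aluminium rails along x, 120 long, 8 wide, centred at y = -38 and +38 mm, tops 36 mm above the bench. Origin: centre of its underside. Under the board, between the rails, is a channel 68 mm wide, from 6 to 36 mm above the bench, open at both x ends; the blade slides in along the stand's +x from its -x end.
- rack: Fixed drying rack: base 130 (x) x 340 (y) x 6 mm; three bays centred at y = -108, 0, +108 mm. Each has two rails along x, 120 long, 8 wide, 38 mm either side of its centre, tops 28 mm above the bench, and between them a channel 68 mm wide, open above and at both ends. Origin: centre of its underside. Lower the blade between the rails and draw it out to the rack's -x.
- card: Fixed blank paper card 80 x 50 x 1 mm lying on the rack's base plate, between the rails, in the middle of the empty bay. Origin at the centre of its underside, 6 mm above the bench; axes as the rack's. A board lying properly in the bay has its origin 22 mm straight above this one.
- board_a: Dry green circuit board of the same size as the varnished one (with an aluminium block and one black cylinder), loose in one of the rack's bays, squared on the rails. Origin at the centre of its underside. Leave it.
- board_b: Dry green circuit board of the same size (with a flat black chip and two white connectors), loose in another bay. Origin at the centre of its underside. Leave it.
- meter: Yellow handheld multimeter 150 (its x) x 80 x 36 mm lying on the bench. Origin at the centre of its underside. Bystander.
- tape: White roll of tape, a ring of 90 mm outer diameter, 22 mm high, lying on the bench. Origin at the centre of its underside. Bystander.

How it is judged:
By the outcome, as a careful person would: the job done as asked, in the order asked, and still so for the second after the job is handed in, with the robot touching nothing.
It also fails if it takes over 69 s, if anything falls off the work surface, if the arm or the gripper's body presses on something with over 40 N, if the wrist force passes 120 N, or if a joint passes its speed limit or range.

## Working session

There is one attempt and no reset: what is moved stays moved. The work goes in short steps, Python scripts to look and compute and a shell command to move; the robot and the scene stay as the last step left them, time stands still between calls to the robot, and variables do not carry over. Pictures are saved under pics/ and viewed, at most 10 in all, crops included, and the job is handed in when it is done.

```bash
mkdir -p pics; ls; cat > h.py <<'E'
import numpy as np, cv2, sys
from rig import env, vision, workorder
def cam(n):
    c=vision.camera_info(n); R=cv2.Rodrigues(np.array(c["rvec"],float))[0]; t=np.array(c["tvec"],float).ravel()
    f=200/np.tan(np.radians(c["vertical_fov"])/2); return R,t,f,c["cx"],c["cy"],c
def ray(n,u,v):
    R,t,f,cx,cy,_=cam(n); o=-R.T@t; d=R.T@np.array([(u-cx)/f,(v-cy)/f,1]); return o,d
def onplane(n,u,v,z):
    o,d=ray(n,u,v); return o+d*(z-o[2])/d[2]
def proj(n,p):
    R,t,f,cx,cy,_=cam(n); q=R@np.array(p,float)+t; return np.array([cx+f*q[0]/q[2],cy+f*q[1]/q[2]])
def shot(n,name):
    im=vision.capture(n); cv2.imwrite(f"pics/{name}.png",im[:,:,::-1]); return im
E
python3 - <<'E'
from h import *
for n in("side","top"):
    shot(n,n+"0"); c=cam(n); print(n,vision.camera_info(n),"pos",-c[0].T@c[1])
print(env.state())
E
```

```text
pics
side {'vertical_fov': 57.202742123275975, 'cx': 316.7464357577276, 'cy': 201.21197161973762, 'rvec': array([ 0.33097322, -2.83861257,  1.0702001 ]), 'tvec': array([0.56535918, 0.13479002, 0.87039957])} pos [0.43389916 0.59135676 0.74660797]
top {'vertical_fov': 56.014566916625974, 'cx': 323.2100231229414, 'cy': 203.83334670641665, 'rvec': array([ 2.07117483, -2.13706445,  0.23844844]), 'tvec': array([0.05330805, 0.5978626 , 0.95280404])} pos [0.37348051 0.04052916 1.06159629]
{'clock': 0.1, 'q': array([-79.09795405,  33.92134437,   2.76836517,  92.22898683,
        -1.90882931,  54.01465981,  -1.93154786]), 'joint_vel': array([-0.04496496, -0.00443423,  0.09792961, -0.2609051 , -0.03300704,
        0.08884495, -0.10699651]), 'joint_efforts': array([ 4.54172681e-03, -5.49991858e+01,  1.55312039e+00, -1.98823947e+01,
        9.71335801e-03,  3.78555385e-03,  2.13560220e-06]), 'eef_pos': array([0.20277045, 0.69527625, 0.23024506]), 'tcp_rot': array([-1.79881320e+02,  6.35438713e-03,  1.63743591e+02]), 'wrist_force': array([ 0.49684331,  0.44529591, -0.62895977]), 'moment': array([-0.00204576,  0.02113327,  0.00220585]), 'grasp_force': 0.0, 'grip_width': 1.0016492419052099}
```

View pics/top0.png

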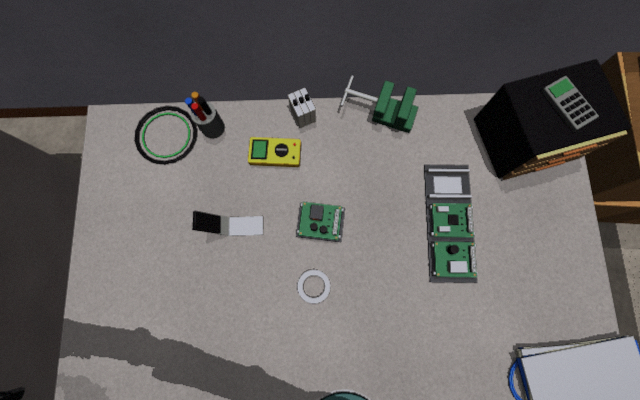

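View pics/side0.png

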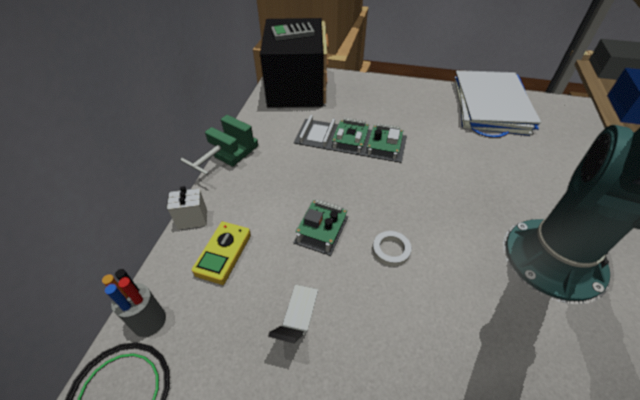

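Top view: lifter grip at (207,222), blade at (246,226), pointing image right (world −y). The wet board is at (321,222), with the rack at (450,222) and its empty bay at the top (448,185). The meter is at (275,152) and the tape at (314,286). I'll enlarge the crops and work from those.

```bash
python3 - <<'E'
from h import *
im=cv2.imread("pics/top0.png")
a=cv2.resize(im[190:265,185:355],None,fx=4.6,fy=4.6,interpolation=cv2.INTER_CUBIC)
b=cv2.resize(im[160:285,420:485],None,fx=2,fy=2,interpolation=cv2.INTER_CUBIC)
s=cv2.imread("pics/side0.png"); c=cv2.resize(s[110:165,290:415],None,fx=3,fy=3); d=cv2.resize(s[195:350,260:360],None,fx=1.6,fy=1.6)
out=np.zeros((600,800,3),np.uint8); out[:a.shape[0],:a.shape[1]]=a[:, :800]
for p,x in((b,0),(c,140),(d,530)): out[346:346+p.shape[0],x:x+p.shape[1]]=p[:254]
cv2.imwrite("pics/crop1.png",out)
for u,v,z in((323,203,0),(246,226,.003),(321,222,.04),(448,185,.007),(451,222,.028),(451,260,.03)): print(u,v,onplane("top",u,v,z))
E
```

```text
323 203 [0.61695302 0.03469339 0.        ]
246 226 [0.55595643 0.25609171 0.003     ]
321 222 [0.55425926 0.04209066 0.04      ]
448 185 [ 0.65759822 -0.3302508   0.007     ]
451 222 [ 0.54501421 -0.32003229  0.028     ]
451 260 [ 0.44014166 -0.30818254  0.03      ]
```

View pics/crop1.png

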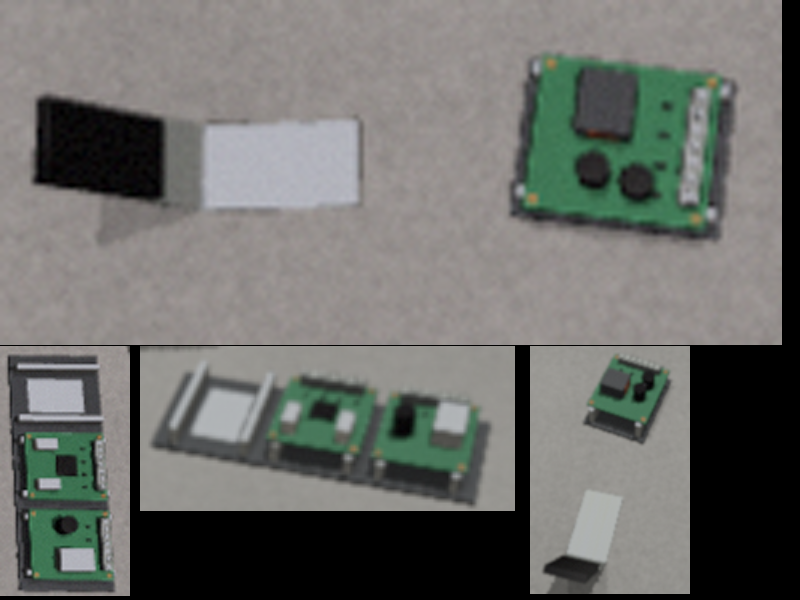

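Crop: the blade, wet board, rack base, card and boards are all clearly separable by colour. The tool can only turn about its own vertical axis, so I'll pinch the grip across its 50 mm width. Next I'll measure.

```bash
cat >> h.py <<'E'
def blob(n,im,fn,win,z,k=4,big=True):
    """mask in window (u0,v0,u1,v1) -> hull on plane z -> rect centre(mm), size, long-side dir, corners"""
    u0,v0,u1,v1=win; c=cv2.resize(im[v0:v1,u0:u1],None,fx=k,fy=k,interpolation=cv2.INTER_CUBIC)
    hsv=cv2.cvtColor(c,cv2.COLOR_RGB2HSV).astype(int); m=fn(hsv[...,0],hsv[...,1],hsv[...,2]).astype(np.uint8)
    m=cv2.morphologyEx(m,cv2.MORPH_OPEN,np.ones((5,5)))
    cs,_=cv2.findContours(m,cv2.RETR_EXTERNAL,cv2.CHAIN_APPROX_NONE); cn=max(cs,key=cv2.contourArea)[:,0]
    P=np.array([onplane(n,(x+.5)/k-.5+u0,(y+.5)/k-.5+v0,z)[:2]*1000 for x,y in cv2.convexHull(cn)[:,0]],np.float32)
    r=cv2.minAreaRect(P); return r,cv2.boxPoints(r)
green=lambda h,s,v:(h>55)&(h<95)&(s>90)&(v>50)
E
python3 - <<'E'
from h import *
np.set_printoptions(precision=1,suppress=True)
def sh(t,r): print(t,np.array(r[0][0]),np.array(r[0][1]),round(r[0][2],1),r[1].ravel())
T=cv2.imread("pics/top0.png")[:,:,::-1].copy();S=cv2.imread("pics/side0.png")[:,:,::-1].copy()
w=lambda h,s,v:(v>168)&(s<45)
for z,t in((.04,"wet"),): sh(t+" top",blob("top",T,green,(290,195,355,250),z)); sh(t+" side",blob("side",S,green,(285,195,360,260),z))
sh("bb top",blob("top",T,green,(425,197,480,240),.032)); sh("ba top",blob("top",T,green,(425,238,480,285),.032))
sh("bb side",blob("side",S,green,(330,112,370,157),.032)); sh("ba side",blob("side",S,green,(367,112,410,162),.032))
print(T[226,246],T[235,246],T[226,222],S[310,300],S[310,325],T[185,448],T[185,435],T[172,448],S[131,320])
bl=lambda h,s,v:(v>182)&(h>100)
sh("blade top",blob("top",T,bl,(215,205,275,245),.003)); sh("blade side",blob("side",S,w,(270,280,330,350),.003))
bk=lambda h,s,v:(v<40); sh("black",blob("top",T,bk,(180,200,235,245),.07))
sh("card top",blob("top",T,w,(432,173,466,194),.007))
dk=lambda h,s,v:(v<100); sh("rack base",blob("top",T,dk,(415,160,485,290),.006))
sh("stand base",blob("top",T,lambda h,s,v:(v<100)|green(h,s,v),(290,195,355,250),.006))
E
```

```text
wet top [559.   49.9] [101.   93.8] 81.2 [504.9   7.2 597.6  -7.2 613.1  92.6 520.4 107. ]
wet side [556.7  51.3] [102.2  93.1] 81.4 [503.1   7.8 595.1  -6.1 610.3  94.9 518.3 108.8]
bb top [ 551.3 -318.1] [101.9  95.1] 87.7 [ 501.7 -367.1  596.7 -370.9  600.9 -269.1  505.8 -265.3]
ba top [ 443.5 -313.2] [101.3  95. ] 87.6 [ 393.9 -361.7  488.8 -365.8  493.1 -264.6  398.2 -260.5]
bb side [ 549.  -314.3] [100.9  91.9] 87.7 [ 501.  -362.9  592.9 -366.6  596.9 -265.7  505.1 -262.1]
ba side [ 441.9 -310.1] [101.7  92.6] 86.7 [ 392.8 -358.1  485.2 -363.5  491.1 -262.   398.7 -256.6]
[179 179 187] [160 157 160] [113 114 111] [175 178 175] [149 147 143] [178 180 187] [181 181 188] [56 56 54] [175 179 181]
blade top [557.1 257.1] [50.6 91.2] 0.7 [531.3 302.4 532.3 211.2 583.  211.8 581.9 303. ]
blade side [555.9 256.7] [52.2 94.6] 0.3 [529.6 303.9 530.  209.3 582.2 209.6 581.7 304.2]
black [558.6 348.9] [81.8 49.5] 79.8 [527.  313.  575.7 304.3 590.2 384.8 541.5 393.6]
card top [ 659.3 -328.7] [77.7 46. ] 88.2 [ 635.  -366.8  681.  -368.3  683.5 -290.6  637.5 -289.2]
rack base [ 550.7 -321.8] [132.9 341.1] 87.5 [ 377.4 -380.8  718.2 -395.7  724.  -262.9  383.3 -247.9]
stand base [561.   45.2] [131.  104.3] 81.5 [499.8 -11.9 603.  -27.2 622.2 102.3 519.  117.7]
```

Board: the green −x edge is clean, but the strip hides the +x edge. Taking the −x edge plus 55 mm gives (558, 46), yaw −98.7, which agrees with the stand base. Rack yaw is −92.4 and lifter yaw −89.6, with its grip at about (556, 355, 85). First I'll turn the tool and move above the grip.

```bash
R='{"slide":[0,0,0],"roll":7.33}'
python3 -m jog '[{"slide":[0,0,0],"roll":7.3},{"slide":[0,0,0],"roll":7.3},{"slide":[0,0,0],"roll":7.3},{"slide":[0,0,0],"roll":7.3},{"slide":[0,0,0],"roll":7.3}]' 1 100
python3 -m jog '[{"slide":[0,0,0],"roll":7.3},{"slide":[0,0,0],"roll":7.3},{"slide":[0,0,0],"roll":7.3},{"slide":[0,0,0],"roll":7.3},{"slide":[0,0,0],"roll":7.3}]'
python3 -m jog '[{"slide":[-30,30,0],"roll":0},{"slide":[-34,35,0],"roll":0},{"slide":[-34,35,0],"roll":0},{"slide":[-34,35,0],"roll":0},{"slide":[-34,35,0],"roll":0}]'
python3 -m jog '[{"slide":[-34,35,0],"roll":0},{"slide":[-34,35,0],"roll":0},{"slide":[-34,35,0],"roll":0},{"slide":[-34,35,0],"roll":0},{"slide":[-30,30,0],"roll":0}]'
```

```text
clock: 0.6
eef_pos: [0.2028, 0.6955, 0.2306]
tcp_rot: [-179.9, 0.0, 126.9]
wrist_force: [0.4, -0.1, -0.0]
grip_width: 1.001
grasp_force: 0.0
clock: 1.1
eef_pos: [0.2027, 0.6956, 0.2306]
tcp_rot: [-180.0, 0.1, 90.4]
wrist_force: [0.1, 0.4, 0.1]
grip_width: 1.004
grasp_force: 0.0
clock: 1.6
eef_pos: [0.376, 0.5305, 0.2309]
tcp_rot: [-180.0, 0.0, 90.8]
wrist_force: [-0.0, -0.1, 0.7]
grip_width: 0.999
grasp_force: 0.0
clock: 2.1
eef_pos: [0.5489, 0.3659, 0.231]
tcp_rot: [180.0, 0.1, 90.7]
wrist_force: [-0.4, 0.4, -0.8]
grip_width: 1.0
grasp_force: 0.0
```

```bash
python3 -m jog '[{"slide":[-10.5,7,20],"roll":0},{"slide":[0,0,40],"roll":0},{"slide":[0,0,40],"roll":0},{"slide":[0,0,10],"roll":0},{"slide":[0,0,0],"roll":0}]'
python3 - <<'E'
from h import *
a=shot("top","t1"); b=shot("side","s1")
A=cv2.resize(a[180:280,170:290],None,fx=3.3,fy=3.3); B=cv2.resize(b[220:370,220:380],None,fx=2.4,fy=2.4)
o=np.zeros((370,800,3),np.uint8); o[:A.shape[0],:A.shape[1]]=A; o[:B.shape[0],405:405+B.shape[1]]=B; cv2.imwrite("pics/c2.png",o[:,:,::-1])
print(env.state()["eef_pos"],env.state()["tcp_rot"],env.state()["q"])
E
```

```text
clock: 2.6
eef_pos: [0.5529, 0.3574, 0.1194]
tcp_rot: [-179.8, 0.1, 90.8]
wrist_force: [-0.6, -0.4, 0.6]
grip_width: 0.997
grasp_force: 0.0
[0.55536461 0.35864578 0.12259746] [ 1.79891157e+02 -5.78030882e-02  9.07566397e+01] [-49.80263464  38.02421866  19.42783744 105.82220332 -18.89990471
  39.19164784 -18.68312134]
```

View pics/c2.png

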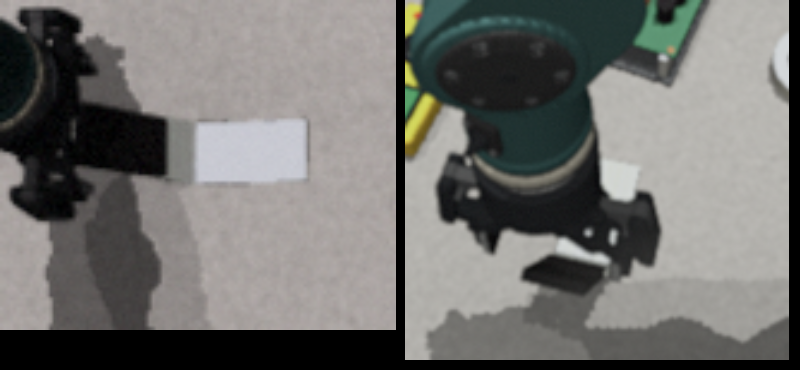

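The fingers straddle the grip symmetrically, at about (55–70, 120) in the left crop. I'll go down and close.

```bash
python3 -m jog '[{"slide":[0,0,15],"roll":0},{"slide":[0,0,20],"roll":0},{"slide":[0,0,15],"roll":0},{"slide":[0,0,4],"roll":0},{"slide":[0,0,0],"roll":0}]'
python3 -m jog '[{"slide":[0,0,0],"roll":0},{"slide":[0,0,0],"roll":0},{"slide":[0,0,0],"roll":0},{"slide":[0,0,0],"roll":0},{"slide":[0,0,0],"roll":0}]' -1 110
python3 -m jog '[{"slide":[0,0,0],"roll":0},{"slide":[0,0,0],"roll":0},{"slide":[0,0,0],"roll":0},{"slide":[0,0,0],"roll":0},{"slide":[0,0,0],"roll":0}]'
```

```text
clock: 3.2
eef_pos: [0.5542, 0.3579, 0.0668]
tcp_rot: [-180.0, 0.0, 90.7]
wrist_force: [-0.5, -0.0, 1.0]
grip_width: 1.001
grasp_force: 0.0
clock: 3.7
eef_pos: [0.5552, 0.3588, 0.0684]
tcp_rot: [179.9, -0.1, 90.7]
wrist_force: [-1.0, 1.7, 6.8]
grip_width: 0.567
grasp_force: 112.5
clock: 4.2
eef_pos: [0.5551, 0.3588, 0.0684]
tcp_rot: [179.9, -0.1, 90.7]
wrist_force: [0.1, 0.9, 5.5]
grip_width: 0.569
grasp_force: 112.5
```

```bash
python3 -m jog '[{"slide":[0,0,-5],"roll":0},{"slide":[0,0,-10],"roll":0},{"slide":[0,0,-15],"roll":3},{"slide":[0,0,-10],"roll":3.2},{"slide":[0,0,0],"roll":3.2}]'
python3 -m jog '[{"slide":[0,0,0],"roll":0},{"slide":[0,0,0],"roll":0},{"slide":[0,0,0],"roll":0},{"slide":[0,0,0],"roll":0},{"slide":[0,0,0],"roll":0}]'
python3 - <<'E'
from h import *
np.set_printoptions(precision=1,suppress=True)
a=shot("top","t2"); b=shot("side","s2")
A=cv2.resize(a[180:280,170:290],None,fx=3.3,fy=3.3); B=cv2.resize(b[220:370,220:380],None,fx=2.4,fy=2.4)
o=np.zeros((370,800,3),np.uint8); o[:A.shape[0],:A.shape[1]]=A; o[:B.shape[0],405:405+B.shape[1]]=B; cv2.imwrite("pics/c3.png",o[:,:,::-1])
bl=lambda h,s,v:(v>182)&(h>100)
for z in(.033,.043,.053): print(z,blob("top",a,bl,(215,195,285,250),z))
E
```

```text
clock: 4.7
eef_pos: [0.5551, 0.3582, 0.109]
tcp_rot: [179.9, -0.1, 81.2]
wrist_force: [-0.1, 0.6, -2.7]
grip_width: 0.566
grasp_force: 113.8
clock: 5.2
eef_pos: [0.5543, 0.3579, 0.1071]
tcp_rot: [-180.0, 0.0, 81.4]
wrist_force: [0.4, 0.2, -3.5]
grip_width: 0.571
grasp_force: 113.8
0.033 (((541.903076171875, 260.03515625), (96.38532257080078, 54.403865814208984), 81.00950622558594), array([[507.5, 216.7],
       [561.2, 208.2],
       [576.3, 303.4],
       [522.6, 311.9]], dtype=float32))
0.043 (((540.265869140625, 257.9011535644531), (95.44824981689453, 53.87493896484375), 81.00953674316406), array([[506.2, 215. ],
       [559.4, 206.6],
       [574.3, 300.8],
       [521.1, 309.2]], dtype=float32))
0.053 (((538.62841796875, 255.76707458496094), (94.5112075805664, 53.346012115478516), 81.00956726074219), array([[504.9, 213.3],
       [557.6, 204.9],
       [572.4, 298.3],
       [519.7, 306.6]], dtype=float32))
```

View pics/c3.png

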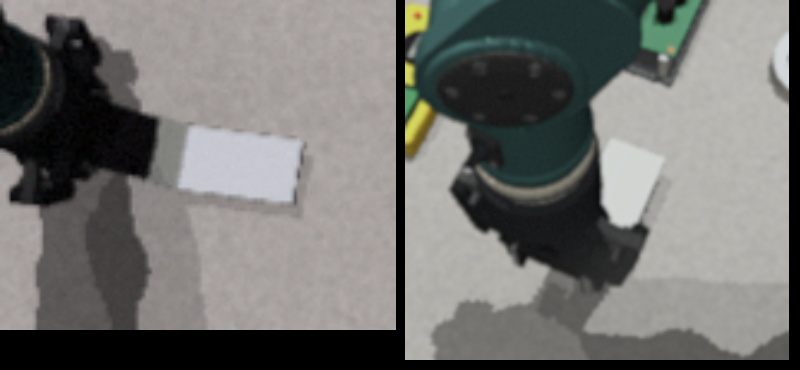

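```bash
cat >> h.py <<'E'
def tri(pt,ps):
    A=[];B=[]
    for n,(u,v) in(("top",pt),("side",ps)):
        o,d=ray(n,u,v); d/=np.linalg.norm(d); M=np.eye(3)-np.outer(d,d); A.append(M);B.append(M@o)
    return np.linalg.lstsq(np.vstack(A),np.hstack(B),rcond=None)[0]*1000
def corners(n,im,fn,win,k=4):
    u0,v0,u1,v1=win; c=cv2.resize(im[v0:v1,u0:u1],None,fx=k,fy=k,interpolation=cv2.INTER_CUBIC)
    hsv=cv2.cvtColor(c,cv2.COLOR_RGB2HSV).astype(int); m=fn(hsv[...,0],hsv[...,1],hsv[...,2]).astype(np.uint8)
    m=cv2.morphologyEx(m,cv2.MORPH_OPEN,np.ones((5,5)))
    cs,_=cv2.findContours(m,cv2.RETR_EXTERNAL,cv2.CHAIN_APPROX_NONE); cn=cv2.convexHull(max(cs,key=cv2.contourArea))
    q=cv2.approxPolyDP(cn,0.03*cv2.arcLength(cn,True),True)[:,0]; return (q+.5)/k-.5+[u0,v0]
E
python3 - <<'E'
from h import *
np.set_printoptions(precision=1,suppress=True)
w=lambda h,s,v:(v>168)&(s<45); bl=lambda h,s,v:(v>182)&(h>100)
for i in("0","2"):
    T=cv2.imread(f"pics/top0.png" if i=="0" else "pics/t2.png")[:,:,::-1].copy();S=cv2.imread("pics/side0.png" if i=="0" else "pics/s2.png")[:,:,::-1].copy()
    ct=corners("top",T,bl,(215,195,285,250)); cs=corners("side",S,w,(285,270,340,350))
    f=ct[np.argsort(-ct[:,0])[:2]]; f=f[np.argsort(f[:,1])]      # front: far(+x) first
    g=cs[np.argsort(cs[:,1])[:2]]; g=g[np.argsort(g[:,0])]
    print(i,ct.ravel(),cs.ravel()); 
    for p,q in zip(f,g): print(p,q,tri(p,q),proj("side",tri(p,q)/1000)-q)
E
```

```text
0 [261.4 216.9 261.6 232.9 229.9 233.9 230.1 217.6] [295.4 284.9 316.9 289.1 306.1 328.9 284.6 323.9]
[261.4 216.9] [295.4 284.9] [580.2 212.    5.5] [-0.2 -0. ]
[261.6 232.9] [316.9 289.1] [532.4 211.1   5.7] [-0.8 -0.3]
2 [227.1 218.4 260.4 222.1 257.9 240.1 224.1 236.4] [339.4 269.6 339.4 335.4 317.4 336.1 301.9 304.1 299.1 269.6]
[260.4 222.1] [299.1 269.6] [562.6 205.7  63.4] [3.4 1. ]
[257.9 240.1] [339.4 269.6] [492.8 205.8  99.8] [-4.1 -1.4]
```

```bash
python3 - <<'E'
from h import *
np.set_printoptions(precision=1,suppress=True)
S=cv2.imread("pics/s2.png")[:,:,::-1].copy(); T=cv2.imread("pics/t2.png")[:,:,::-1].copy()
print(S[295,312],S[280,330],S[275,300])
for th in(180,186,192):
    cs=corners("side",S,lambda h,s,v:(v>th)&(s<45),(295,265,340,325)); print(cs.ravel())
    g=cs[np.argsort(cs[:,1])[:2]]; g=g[np.argsort(g[:,0])]
    for p,q in zip(([260.4,222.1],[257.9,240.1]),g): print(q,tri(p,q),proj("side",tri(p,q)/1000)-q)
E
```

```text
[209 213 210] [182 180 176] [172 170 166]
[339.4 264.6 339.4 318.1 306.1 312.1 299.1 264.6]
[299.1 264.6] [561.2 203.1  79.3] [4.1 1.1]
[339.4 264.6] [492.4 203.2 113.9] [-3.5 -1.1]
[307.4 276.4 328.1 285.6 313.6 313.1 306.4 312.1 302.1 304.1 301.9 283.4]
[301.9 283.4] [563.5 212.4  19.5] [0.2 0.1]
[307.4 276.4] [528.7 214.1  57.5] [9.8 2.3]
[305.4 277.1 327.6 285.1 313.6 312.9 306.1 311.9 302.4 304.4]
[305.4 277.1] [557.5 208.5  43.4] [-0.5 -0.2]
[327.6 285.1] [507.5 215.3  41.9] [-0.8 -0.3]
```

Blade front edge in hand is at z ≈ 42, against 40 expected plus a bias of about 2.6. It's level to roughly 1°. Next I'll line up in front of the channel and lower.

```bash
python3 -m jog '[{"slide":[-6,6,0],"roll":0},{"slide":[-16,14,2],"roll":0},{"slide":[-16,14,8],"roll":0},{"slide":[-16,12,8],"roll":0},{"slide":[-6,5,3],"roll":0}]' - 120
python3 -m jog '[{"slide":[0,0,0],"roll":0},{"slide":[0,0,0],"roll":0},{"slide":[0,0,0],"roll":0},{"slide":[0,0,0],"roll":0},{"slide":[0,0,0],"roll":0}]'
python3 - <<'E'
from h import *
np.set_printoptions(precision=1,suppress=True)
a=shot("top","t3"); b=shot("side","s3")
A=cv2.resize(a[180:280,210:360],None,fx=2.7,fy=2.7); B=cv2.resize(b[180:330,230:390],None,fx=2.3,fy=2.3)
o=np.zeros((350,800,3),np.uint8); o[:A.shape[0],:A.shape[1]]=A; o[:B.shape[0],420:420+B.shape[1]]=B; cv2.imwrite("pics/c4.png",o[:,:,::-1])
bl=lambda h,s,v:(v>182)&(h>100)
print(blob("top",a,bl,(225,195,298,260),.022))
print(blob("top",a,green,(290,195,355,250),.04)[1].ravel())
ct=corners("top",a,bl,(225,195,298,260)); print(ct.ravel())
cs=corners("side",b,lambda h,s,v:(v>185)&(s<45),(280,240,345,310)); print(cs.ravel())
E
```

```text
clock: 5.8
eef_pos: [0.5972, 0.2867, 0.0859]
tcp_rot: [180.0, 0.2, 81.1]
wrist_force: [0.8, -0.3, -3.5]
grip_width: 0.572
grasp_force: 124.0
clock: 6.3
eef_pos: [0.5954, 0.2922, 0.0865]
tcp_rot: [180.0, -0.0, 81.4]
wrist_force: [0.5, -1.0, -3.6]
grip_width: 0.567
grasp_force: 124.1
(((581.8749389648438, 192.1534423828125), (96.36724853515625, 54.99376678466797), 80.93331146240234), array([[547.1, 148.9],
       [601.4, 140.2],
       [616.6, 235.4],
       [562.3, 244.1]], dtype=float32))
[505.    7.9 597.6  -6.6 613.2  92.6 520.6 107.2]
[252.4 204.4 284.9 207.6 283.1 225.6 250.1 222.4]
[295.4 253.9 315.6 260.4 307.9 277.9 296.4 277.6 289.4 269.4]
```

View pics/c4.png

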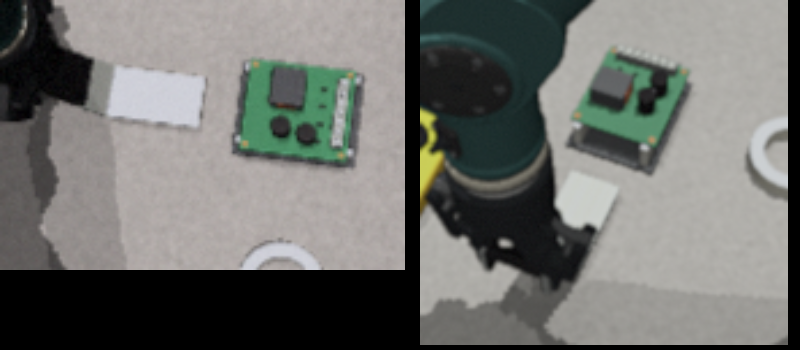

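```bash
python3 - <<'E'
from h import *
print(tri([284.9,207.6],[295.4,253.9]),tri([283.1,225.6],[315.6,260.4]))
E
```

```text
[600.07239199 142.8877671   22.15064494] [549.53766961 148.56861337  20.75262854]
```

The front edge is at z ≈ 19 mm (bias removed), inside the 6–36 mm channel, and the lateral error is about 0. I'll insert 136 mm.

```bash
python3 -m jog '[{"slide":[-8,0,0],"roll":0},{"slide":[-16,0,0],"roll":0},{"slide":[-16,0,0],"roll":0},{"slide":[-16,0,0],"roll":0},{"slide":[-16,0,0],"roll":0}]'
python3 -m jog '[{"slide":[-16,0,0],"roll":0},{"slide":[-16,0,0],"roll":0},{"slide":[-16,0,0],"roll":0},{"slide":[-12,0,0],"roll":0},{"slide":[-4,0,0],"roll":0}]'
python3 -m jog '[{"slide":[0,0,0],"roll":0},{"slide":[0,0,-2],"roll":0},{"slide":[0,0,-3],"roll":0},{"slide":[0,0,-2],"roll":0},{"slide":[0,0,0],"roll":0}]'
python3 - <<'E'
from h import *
np.set_printoptions(precision=1,suppress=True)
a=shot("top","t4"); b=shot("side","s4")
A=cv2.resize(a[180:280,210:360],None,fx=2.7,fy=2.7); B=cv2.resize(b[180:330,230:390],None,fx=2.3,fy=2.3)
o=np.zeros((350,800,3),np.uint8); o[:A.shape[0],:A.shape[1]]=A; o[:B.shape[0],420:420+B.shape[1]]=B; cv2.imwrite("pics/c5.png",o[:,:,::-1])
print(blob("top",a,green,(290,195,355,250),.04)[1].ravel())
E
```

```text
clock: 6.9
eef_pos: [0.5847, 0.2171, 0.0864]
tcp_rot: [-180.0, 0.0, 81.2]
wrist_force: [-0.1, -0.8, -2.8]
grip_width: 0.571
grasp_force: 124.1
clock: 7.4
eef_pos: [0.575, 0.1541, 0.0864]
tcp_rot: [-180.0, 0.1, 81.2]
wrist_force: [0.0, -0.7, -2.8]
grip_width: 0.569
grasp_force: 124.1
clock: 7.9
eef_pos: [0.5757, 0.1573, 0.0937]
tcp_rot: [179.9, -0.0, 81.4]
wrist_force: [0.6, 0.1, -4.1]
grip_width: 0.567
grasp_force: 124.1
[505.    7.9 597.9  -6.4 613.   91.8 520.2 106.1]
```

View pics/c5.png

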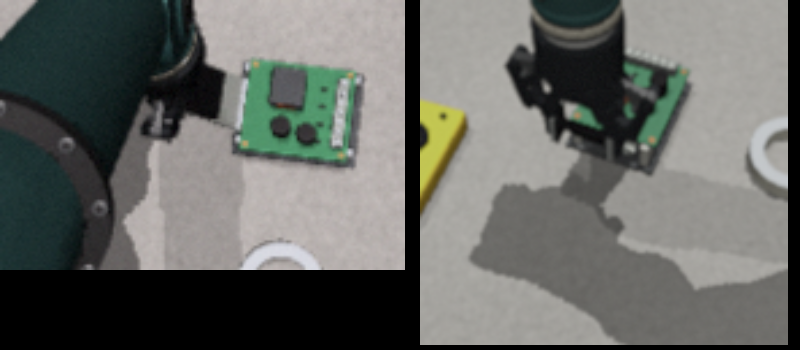

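The blade is under the board with a small visible strip at (230,95), and the board hasn't moved. Now I'll lift slowly.

```bash
python3 -m jog '[{"slide":[0,0,-2],"roll":0},{"slide":[0,0,-2],"roll":0},{"slide":[0,0,-1.5],"roll":0},{"slide":[0,0,-1.5],"roll":0},{"slide":[0,0,-1.5],"roll":0}]'
python3 -m jog '[{"slide":[0,0,-1.5],"roll":0},{"slide":[0,0,-1.5],"roll":0},{"slide":[0,0,-2],"roll":0},{"slide":[0,0,-3],"roll":0},{"slide":[0,0,-3],"roll":0}]'
python3 -m jog '[{"slide":[0,0,-4],"roll":0},{"slide":[0,0,-6],"roll":0},{"slide":[0,0,-6],"roll":0},{"slide":[0,0,-6],"roll":0},{"slide":[0,0,-2],"roll":0}]'
python3 -m jog '[{"slide":[0,0,0],"roll":0},{"slide":[0,0,0],"roll":0},{"slide":[0,0,0],"roll":0},{"slide":[0,0,0],"roll":0},{"slide":[0,0,0],"roll":0}]'
python3 - <<'E'
from h import *
np.set_printoptions(precision=1,suppress=True)
a=shot("top","t5"); b=shot("side","s5")
A=cv2.resize(a[180:280,210:360],None,fx=2.7,fy=2.7); B=cv2.resize(b[160:310,230:390],None,fx=2.3,fy=2.3)
o=np.zeros((350,800,3),np.uint8); o[:A.shape[0],:A.shape[1]]=A; o[:B.shape[0],420:420+B.shape[1]]=B; cv2.imwrite("pics/c6.png",o[:,:,::-1])
for z in(.06,.065): print(blob("top",a,green,(290,190,360,250),z))
E
```

```text
clock: 8.5
eef_pos: [0.5753, 0.1565, 0.1019]
tcp_rot: [180.0, 0.0, 81.3]
wrist_force: [0.9, 0.2, -5.4]
grip_width: 0.567
grasp_force: 124.2
clock: 9.0
eef_pos: [0.5752, 0.1566, 0.1129]
tcp_rot: [-180.0, 0.0, 81.3]
wrist_force: [0.9, -0.0, -5.7]
grip_width: 0.569
grasp_force: 124.3
clock: 9.5
eef_pos: [0.5759, 0.1567, 0.1378]
tcp_rot: [179.9, -0.0, 81.3]
wrist_force: [0.3, -0.4, -6.1]
grip_width: 0.566
grasp_force: 124.3
clock: 10.0
eef_pos: [0.5752, 0.1565, 0.1366]
tcp_rot: [-180.0, 0.0, 81.3]
wrist_force: [0.2, 0.6, -6.0]
grip_width: 0.567
grasp_force: 124.3
(((561.4541015625, 50.45402526855469), (103.03172302246094, 95.57908630371094), 81.22886657714844), array([[506.4,   6.8],
       [600.8,  -7.7],
       [616.5,  94.1],
       [522.1, 108.7]], dtype=float32))
(((560.5157470703125, 50.404483795166016), (102.51738739013672, 95.10188293457031), 81.22886657714844), array([[505.7,   7. ],
       [599.7,  -7.5],
       [615.3,  93.8],
       [521.3, 108.3]], dtype=float32))
```

View pics/c6.png

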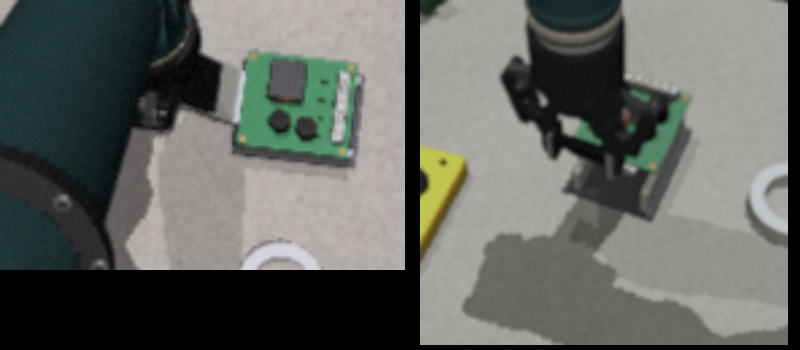

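The board is lifted evenly, with 6 N carried and rails visible below it. Now I'll turn −6.4° and carry it to the empty bay, at (659, −327) in the top frame.

```bash
python3 -m jog '[{"slide":[0,0,-1],"roll":-0.8},{"slide":[0,0,-3],"roll":-1.6},{"slide":[0,0,-3],"roll":-1.6},{"slide":[0,0,-2],"roll":-1.6},{"slide":[0,0,-1],"roll":-0.8}]'
python3 -m jog '[{"slide":[-4,1.1,0],"roll":0},{"slide":[-9,2.5,0],"roll":0},{"slide":[-14,4,0],"roll":0},{"slide":[-18,5.1,0],"roll":0},{"slide":[-20,5.7,0],"roll":0}]'
python3 -m jog '[{"slide":[-20,5.7,0],"roll":0},{"slide":[-20,5.7,0],"roll":0},{"slide":[-20,5.7,0],"roll":0},{"slide":[-20,5.7,0],"roll":0},{"slide":[-20,5.7,0],"roll":0}]'
python3 -m jog '[{"slide":[-20,5.7,0],"roll":0},{"slide":[-20,5.7,0],"roll":0},{"slide":[-20,5.7,0],"roll":0},{"slide":[-20,5.7,0],"roll":0},{"slide":[-20,5.7,0],"roll":0}]'
python3 -m jog '[{"slide":[-20,5.7,0],"roll":0},{"slide":[-20,5.7,0],"roll":0},{"slide":[-18,5.1,0],"roll":0},{"slide":[-15,4.2,0],"roll":0},{"slide":[-12,3.4,0],"roll":0}]'
python3 -m jog '[{"slide":[-9,2.5,0],"roll":0},{"slide":[-5,1.4,0],"roll":0},{"slide":[-3,0.8,0],"roll":0},{"slide":[-1,0.3,0],"roll":0},{"slide":[0,0,0],"roll":0}]'
python3 -m jog '[{"slide":[0,0,0],"roll":0},{"slide":[0,0,0],"roll":0},{"slide":[0,0,0],"roll":0},{"slide":[0,0,0],"roll":0},{"slide":[0,0,0],"roll":0}]'
python3 - <<'E'
from h import *
np.set_printoptions(precision=1,suppress=True)
a=shot("top","t6"); b=shot("side","s6")
A=cv2.resize(a[150:290,380:500],None,fx=3,fy=3); B=cv2.resize(b[90:190,270:430],None,fx=2.6,fy=2.6)
o=np.zeros((430,800,3),np.uint8); o[:A.shape[0],:A.shape[1]]=A; o[:B.shape[0],370:370+B.shape[1]]=B; cv2.imwrite("pics/c7.png",o[:,:,::-1])
r=blob("top",a,green,(415,150,485,197),.084); print(r)
print(blob("top",a,green,(425,199,480,240),.032)[1].ravel(),blob("top",a,green,(425,238,480,285),.032)[1].ravel())
print(env.state()["eef_pos"],env.state()["tcp_rot"])
E
```

```text
clock: 10.6
eef_pos: [0.5756, 0.1566, 0.1473]
tcp_rot: [180.0, -0.0, 87.8]
wrist_force: [-0.5, 0.4, -6.6]
grip_width: 0.568
grasp_force: 124.4
clock: 11.1
eef_pos: [0.5912, 0.089, 0.1467]
tcp_rot: [-180.0, 0.0, 87.7]
wrist_force: [0.5, -0.4, -5.9]
grip_width: 0.572
grasp_force: 124.3
clock: 11.6
eef_pos: [0.6153, -0.0132, 0.1466]
tcp_rot: [-179.9, 0.1, 87.6]
wrist_force: [-0.3, -0.2, -5.9]
grip_width: 0.566
grasp_force: 124.3
clock: 12.1
eef_pos: [0.6393, -0.1141, 0.1464]
tcp_rot: [-179.9, 0.0, 87.6]
wrist_force: [0.6, -0.0, -4.8]
grip_width: 0.568
grasp_force: 124.3
clock: 12.6
eef_pos: [0.6605, -0.1992, 0.1466]
tcp_rot: [-180.0, 0.0, 87.7]
wrist_force: [-0.1, 0.1, -6.4]
grip_width: 0.567
grasp_force: 124.4
clock: 13.1
eef_pos: [0.6652, -0.2144, 0.1467]
tcp_rot: [-180.0, -0.0, 87.8]
wrist_force: [0.1, -0.1, -5.9]
grip_width: 0.563
grasp_force: 124.4
clock: 13.6
eef_pos: [0.6652, -0.2152, 0.1468]
tcp_rot: [180.0, 0.0, 87.7]
wrist_force: [-0.1, -0.3, -6.3]
grip_width: 0.564
grasp_force: 124.4
(((658.3051147460938, -333.7535705566406), (148.9212646484375, 107.97622680664062), 88.197509765625), array([[ 602. , -406.5],
       [ 709.9, -409.9],
       [ 714.6, -261. ],
       [ 606.7, -257.6]], dtype=float32))
[ 484.5 -392.5  578.7 -401.1  592.5 -249.6  498.3 -241.1] [ 421.5 -385.   498.4 -392.   512.1 -242.3  435.1 -235.3]
[ 0.7 -0.2  0.1] [180.    0.   87.7]
```

View pics/c7.png

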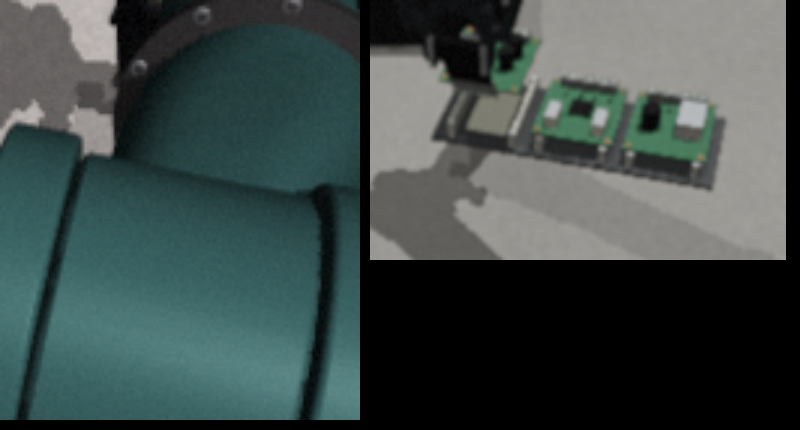

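The arm hides the bay from the top camera; the side view shows the board's right edge over the bay. I'll lower to just above the rails and check in the side view.

```bash
python3 -m jog '[{"slide":[0,0,2],"roll":0},{"slide":[0,0,5],"roll":0},{"slide":[0,0,7],"roll":0},{"slide":[0,0,7],"roll":0},{"slide":[0,0,7],"roll":0}]'
python3 -m jog '[{"slide":[0,0,7],"roll":0},{"slide":[0,0,5],"roll":0},{"slide":[0,0,3],"roll":0},{"slide":[0,0,1],"roll":0},{"slide":[0,0,0],"roll":0}]'
python3 -m jog '[{"slide":[0,0,0],"roll":0},{"slide":[0,0,0],"roll":0},{"slide":[0,0,0],"roll":0},{"slide":[0,0,0],"roll":0},{"slide":[0,0,0],"roll":0}]'
python3 - <<'E'
from h import *
np.set_printoptions(precision=1,suppress=True)
b=shot("side","s7")
B=cv2.resize(b[95:175,285:415],None,fx=6,fy=6,interpolation=cv2.INTER_CUBIC); cv2.imwrite("pics/c8.png",B[:,:,::-1])
for w,z in(((285,90,345,148),.04),((338,108,371,160),.032),((367,112,412,165),.032)): print(blob("side",b,green,w,z)[1].ravel(),corners("side",b,green,w).ravel())
E
```

```text
clock: 14.2
eef_pos: [0.6649, -0.2151, 0.1178]
tcp_rot: [-180.0, -0.0, 87.7]
wrist_force: [-0.4, -1.0, -5.8]
grip_width: 0.562
grasp_force: 124.4
clock: 14.7
eef_pos: [0.6653, -0.2153, 0.1028]
tcp_rot: [180.0, 0.0, 87.7]
wrist_force: [0.6, 0.2, -6.6]
grip_width: 0.566
grasp_force: 124.4
clock: 15.2
eef_pos: [0.6652, -0.2152, 0.1029]
tcp_rot: [180.0, 0.0, 87.7]
wrist_force: [-0.4, -0.7, -6.6]
grip_width: 0.565
grasp_force: 124.4
[ 612.8 -369.1  654.6 -370.1  657.  -273.9  615.2 -272.8] [333.4 118.6 327.4 133.6 322.9 135.9 318.4 134.6 315.9 131.4 317.6 124.9
 330.1 117.9]
[ 501.3 -362.9  594.2 -366.4  598.  -265.3  505.1 -261.8] [339.9 122.6 366.9 126.1 363.1 142.1 354.9 145.1 337.6 141.9]
[ 392.8 -358.3  485.5 -363.5  491.2 -261.9  398.4 -256.8] [373.1 128.4 401.1 132.1 398.9 148.1 391.4 151.4 371.4 147.1 368.6 141.9]
```

View pics/c8.png

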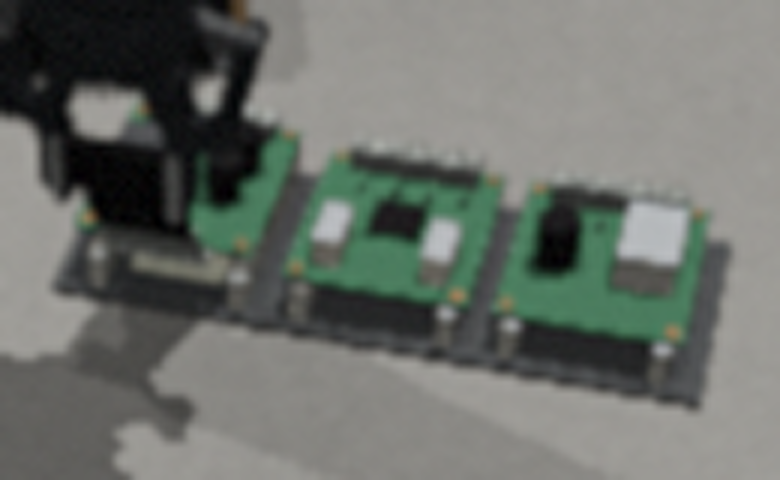

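The view shows three boards in a row. The wet board's near-right gold hole is at (240,243), and its right edge sits about 2 mm too far +x and about 3 mm too far −y compared with the pitch of the neighbours. I'll correct that and lower gently onto the rails, then measure again at the known height.

```bash
python3 -m jog '[{"slide":[1,-0.7,0],"roll":0},{"slide":[1.2,-0.8,1],"roll":0},{"slide":[0.8,-0.6,1.5],"roll":0},{"slide":[0,0,1.5],"roll":0},{"slide":[0,0,1.5],"roll":0}]'
python3 -m jog '[{"slide":[0,0,1.5],"roll":0},{"slide":[0,0,1],"roll":0},{"slide":[0,0,1],"roll":0},{"slide":[0,0,1],"roll":0},{"slide":[0,0,1],"roll":0}]'
python3 -m jog '[{"slide":[0,0,1],"roll":0},{"slide":[0,0,1],"roll":0},{"slide":[0,0,1],"roll":0},{"slide":[0,0,1],"roll":0},{"slide":[0,0,0],"roll":0}]'
python3 -m jog '[{"slide":[0,0,0],"roll":0},{"slide":[0,0,0],"roll":0},{"slide":[0,0,0],"roll":0},{"slide":[0,0,0],"roll":0},{"slide":[0,0,0],"roll":0}]'
python3 - <<'E'
from h import *
np.set_printoptions(precision=1,suppress=True)
b=shot("side","s8")
for w,z in(((285,90,345,148),.032),((338,108,371,160),.032),((367,112,412,165),.032)): print(blob("side",b,green,w,z)[1].ravel(),corners("side",b,green,w).ravel())
print(env.state()["wrist_force"])
E
```

```text
clock: 15.75
eef_pos: [0.6632, -0.2121, 0.0971]
tcp_rot: [-180.0, -0.0, 87.7]
wrist_force: [0.3, -0.1, -6.5]
grip_width: 0.568
grasp_force: 124.4
clock: 16.25
eef_pos: [0.6639, -0.2128, 0.0923]
tcp_rot: [179.9, 0.1, 87.7]
wrist_force: [0.7, 0.0, -3.4]
grip_width: 0.57
grasp_force: 124.2
clock: 16.75
eef_pos: [0.6631, -0.2121, 0.0876]
tcp_rot: [-180.0, -0.0, 87.7]
wrist_force: [0.5, -0.6, -3.6]
grip_width: 0.564
grasp_force: 124.2
clock: 17.25
eef_pos: [0.6633, -0.2122, 0.0879]
tcp_rot: [180.0, 0.0, 87.7]
wrist_force: [-0.5, 0.2, -2.6]
grip_width: 0.567
grasp_force: 124.2
[ 609.2 -365.5  647.4 -367.1  651.6 -269.   613.4 -267.4] [332.9 121.4 328.1 136.9 319.4 138.6 316.6 135.4 317.6 131.9 328.4 121.9]
[ 501.2 -362.7  594.2 -366.2  598.  -265.3  505.  -261.9] [339.9 122.6 366.6 126.1 363.1 142.1 355.1 145.1 337.6 141.9]
[ 393.4 -358.8  485.6 -363.4  490.7 -261.8  398.5 -257.1] [373.1 128.1 401.1 132.4 398.9 147.9 390.9 151.4 371.4 147.1 368.6 141.6]
[-0.6 -0.1 -3.4]
```

The board rests on the rails (load off the blade), within about 1 mm of the neighbours' row and with matching yaw. I'll lower the blade a little and draw it out.

```bash
python3 -m jog '[{"slide":[0,0,1],"roll":0},{"slide":[0,0,1.5],"roll":0},{"slide":[0,0,1.5],"roll":0},{"slide":[0,0,1],"roll":0},{"slide":[0,0,0],"roll":0}]'
python3 -m jog '[{"slide":[2,0,0],"roll":0},{"slide":[5,0,0],"roll":0},{"slide":[8,0,0],"roll":0},{"slide":[10,0,0],"roll":0},{"slide":[10,0,0],"roll":0}]'
python3 -m jog '[{"slide":[10,0,0],"roll":0},{"slide":[10,0,0],"roll":0},{"slide":[10,0,0],"roll":0},{"slide":[10,0,0],"roll":0},{"slide":[10,0,0],"roll":0}]'
python3 -m jog '[{"slide":[10,0,0],"roll":0},{"slide":[15,0,0],"roll":0},{"slide":[15,0,0],"roll":0},{"slide":[15,0,0],"roll":0},{"slide":[12,0,0],"roll":0}]'
python3 -m jog '[{"slide":[8,5,0],"roll":0},{"slide":[5,15,0],"roll":0},{"slide":[0,20,0],"roll":0},{"slide":[0,20,0],"roll":0},{"slide":[0,10,0],"roll":0}]'
python3 - <<'E'
from h import *
np.set_printoptions(precision=1,suppress=True)
a=shot("top","t9"); b=shot("side","s9")
A=cv2.resize(a[150:290,330:490],None,fx=2.5,fy=2.5); B=cv2.resize(b[90:250,270:430],None,fx=2.3,fy=2.3)
o=np.zeros((400,800,3),np.uint8); o[:A.shape[0],:A.shape[1]]=A; o[:B.shape[0],410:410+B.shape[1]]=B; cv2.imwrite("pics/c9.png",o[:,:,::-1])
for w,z in(((285,90,345,148),.032),((338,108,371,160),.032),((367,112,412,165),.032)): print(blob("side",b,green,w,z)[1].ravel())
E
```

```text
clock: 17.8
eef_pos: [0.6631, -0.2121, 0.0825]
tcp_rot: [-180.0, -0.0, 87.7]
wrist_force: [0.6, -1.1, -2.6]
grip_width: 0.567
grasp_force: 124.2
clock: 18.3
eef_pos: [0.6647, -0.1755, 0.0828]
tcp_rot: [-180.0, -0.0, 87.8]
wrist_force: [0.0, -0.3, -4.3]
grip_width: 0.567
grasp_force: 124.2
clock: 18.8
eef_pos: [0.6667, -0.1264, 0.0828]
tcp_rot: [180.0, 0.0, 87.7]
wrist_force: [0.4, 0.0, -2.4]
grip_width: 0.566
grasp_force: 124.2
clock: 19.3
eef_pos: [0.6694, -0.0578, 0.0827]
tcp_rot: [-180.0, -0.1, 87.8]
wrist_force: [1.3, 0.4, -4.3]
grip_width: 0.569
grasp_force: 124.2
clock: 19.8
eef_pos: [0.7422, -0.0501, 0.0831]
tcp_rot: [179.8, 0.0, 87.8]
wrist_force: [-0.1, -0.7, -3.1]
grip_width: 0.567
grasp_force: 124.5
[ 608.  -269.8  611.3 -365.1  707.5 -361.7  704.2 -266.4]
[ 501.6 -363.3  593.9 -366.6  597.5 -265.6  505.1 -262.4]
[ 393.8 -359.3  485.8 -363.4  490.3 -261.6  398.3 -257.5]
```

View pics/c9.png

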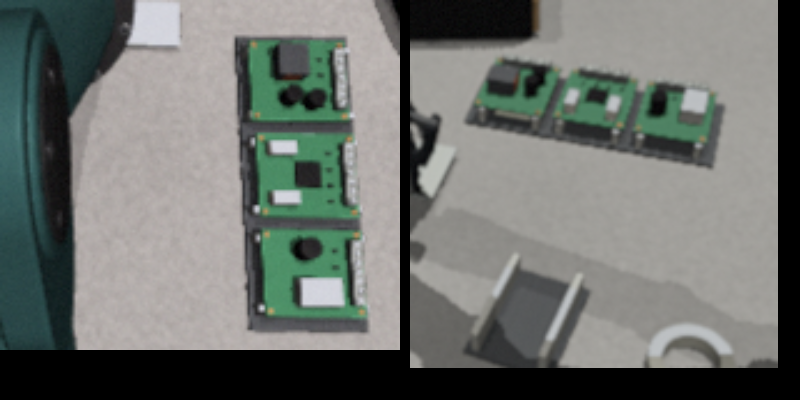

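```bash
python3 - <<'E'
from h import *
np.set_printoptions(precision=1,suppress=True)
a=cv2.imread("pics/t9.png")[:,:,::-1].copy(); b=cv2.imread("pics/s9.png")[:,:,::-1].copy()
def sh(n,im,w):
    r,p=blob(n,im,green,w,.032); s=p[np.argsort(-p[:,1])]; m=s[:2].mean(0); q=s[2:].mean(0); d=(q-m)/np.linalg.norm(q-m)
    print(n,"-x edge",m,"yaw",np.degrees(np.arctan2(d[1],d[0])),"size",np.array(r[1]),"centre",m+55*d)
for w in((425,155,484,199),(425,201,484,240),(425,238,484,285)): sh("top",a,w)
for w in((285,90,345,148),(338,108,371,160),(367,112,412,165)): sh("side",b,w)
E
```

```text
top -x edge [ 661.5 -268.6] yaw -91.80214 size [102.2  96.1] centre [ 659.8 -323.6]
top -x edge [ 553.3 -267.3] yaw -92.332245 size [101.8  95. ] centre [ 551.1 -322.2]
top -x edge [ 445.3 -262. ] yaw -92.36562 size [101.7  94.5] centre [ 443. -317.]
side -x edge [ 656.1 -268.1] yaw -87.98682 size [96.3 95.4] centre [ 658. -323.]
side -x edge [ 551.3 -264. ] yaw -92.02795 size [101.   92.4] centre [ 549.4 -319. ]
side -x edge [ 444.3 -259.6] yaw -92.52222 size [101.9  92.1] centre [ 441.9 -314.5]
```

Top view puts the wet board about 3 mm off along the rails while the side view says about 0. I'll settle it with line fits on averaged frames.

```bash
cat >> h.py <<'E'
def edges(n,im,win,z,k=6):
    """fit -x edge (max y) and both lateral edges of green board; returns lines in mm"""
    u0,v0,u1,v1=win; c=cv2.resize(im[v0:v1,u0:u1].astype(np.float32),None,fx=k,fy=k,interpolation=cv2.INTER_CUBIC)
    m=((c[...,1]-np.maximum(c[...,0],c[...,2]))>22).astype(np.uint8); m=cv2.morphologyEx(m,cv2.MORPH_OPEN,np.ones((5,5)))
    cs,_=cv2.findContours(m,cv2.RETR_EXTERNAL,cv2.CHAIN_APPROX_NONE); cn=max(cs,key=cv2.contourArea)[:,0]
    P=np.array([onplane(n,(x+.5)/k-.5+u0,(y+.5)/k-.5+v0,z)[:2]*1000 for x,y in cn])
    y1=np.percentile(P[:,1],99); x0,x1=np.percentile(P[:,0],[1,99]); out=[]
    for sel,ax in((P[:,1]>y1-12,1),(P[:,0]<x0+12,0),(P[:,0]>x1-12,0)):
        Q=P[sel]; lo,hi=Q[:,1-ax].min()+14,Q[:,1-ax].max()-14; Q=Q[(Q[:,1-ax]>lo)&(Q[:,1-ax]<hi)]
        for _ in range(4):
            f=np.polyfit(Q[:,1-ax],Q[:,ax],1); r=Q[:,ax]-np.polyval(f,Q[:,1-ax]); Q=Q[abs(r)<max(1.,1.5*r.std())]
        out.append((round(np.polyval(f,(lo+hi)/2),1),round(np.degrees(np.arctan(f[0])),2),round((lo+hi)/2,0)))
    return out
E
python3 - <<'E'
from h import *
im={}
for n in("top","side"): im[n]=np.mean([vision.capture(n).astype(float) for _ in range(6)],0)
cv2.imwrite("pics/avg_top.png",im["top"][:,:,::-1]); cv2.imwrite("pics/avg_side.png",im["side"][:,:,::-1])
for n,W in(("top",((425,155,484,199),(425,201,484,240),(425,238,484,285))),("side",((285,90,345,148),(338,108,371,160),(367,112,412,165)))):
    for w in W: print(n,edges(n,im[n],w,.032))
A=im["top"][155:285,422:487]; B=im["side"][105:170,290:410]
A=cv2.resize(A,None,fx=4.5,fy=4.5,interpolation=cv2.INTER_CUBIC);B=cv2.resize(B,None,fx=4,fy=4,interpolation=cv2.INTER_CUBIC)
o=np.zeros((590,780,3)); o[:A.shape[0],:A.shape[1]]=A; o[:B.shape[0],298:298+B.shape[1]]=B[:,:482]; cv2.imwrite("pics/c10.png",o[:,:,::-1])
E
```

```text
top [(np.float64(-270.2), np.float64(-1.59), np.float64(659.0)), (np.float64(612.9), np.float64(1.75), np.float64(-323.0)), (np.float64(707.6), np.float64(2.12), np.float64(-323.0))]
top [(np.float64(-268.6), np.float64(-2.27), np.float64(553.0)), (np.float64(504.0), np.float64(3.04), np.float64(-322.0)), (np.float64(598.4), np.float64(3.11), np.float64(-322.0))][ WARN:0@15.815] global loadsave.cpp:1063 imwrite_ Unsupported depth image for selected encoder is fallbacked to CV_8U.
Traceback (most recent call last):
  File "h.py", line 39, in edges
    P=np.array([onplane(n,(x+.5)/k-.5+u0,(y+.5)/k-.5+v0,z)[:2]*1000 for x,y in cn])
                ~~~~~~~^^^^^^^^^^^^^^^^^^^^^^^^^^^^^^^^^^^
  File "h.py", line 9, in onplane
    o,d=ray(n,u,v); return o+d*(z-o[2])/d[2]
        ~~~^^^^^^^
  File "h.py", line 7, in ray
    R,t,f,cx,cy,_=cam(n); o=-R.T@t; d=R.T@np.array([(u-cx)/f,(v-cy)/f,1]); return o,d
                  ~~~^^^
  File "h.py", line 4, in cam
    c=vision.camera_info(n); R=cv2.Rodrigues(np.array(c["rvec"],float))[0]; t=np.array(c["tvec"],float).ravel()
ValueError: time passes only in moves, steps and waits
```

I've now viewed 11 pictures, one over the limit of 10, so I'll view no more and use numbers only. I'll cache the camera data so the script makes far fewer calls.

```bash
sed -i 's/^import numpy as np, cv2, sys/import numpy as np, cv2, sys\nfrom functools import lru_cache/; s/^def cam(n):/@lru_cache(None)\ndef cam(n):/' h.py
python3 - <<'E'
from h import *
print(env.state()["clock"])
for n,W in(("top",((425,155,484,199),(425,201,484,240),(425,238,484,285))),("side",((285,90,345,148),(338,108,371,160),(367,112,412,165)))):
    im=cv2.imread(f"pics/avg_{n}.png")[:,:,::-1]
    for w in W: print(n,[tuple(map(float,e)) for e in edges(n,im,w,.032)])
E
```

```text
20.5
top [(-270.2, -1.58, 659.0), (612.9, 1.86, -323.0), (707.7, 2.35, -323.0)]
top [(-268.6, -2.28, 553.0), (504.0, 3.01, -322.0), (598.4, 3.04, -322.0)]
top [(-263.9, -2.38, 445.0), (396.2, 2.63, -317.0), (490.1, 3.03, -317.0)]
side [(-269.2, -1.81, 656.0), (611.6, 2.19, -321.0), (706.1, 5.85, -296.0)]
side [(-266.7, -1.42, 544.0), (503.1, 1.85, -323.0), (594.6, 12.12, -351.0)]
side [(-262.4, -2.25, 440.0), (397.6, -1.85, -317.0), (487.4, 5.85, -315.0)]
```

Both views agree: the board is about 2.5–3 mm too far +y, 1 mm lateral and 0.7° off. There's plenty of time, so I'll slide the blade back under, nudge and re-lay.

```bash
python3 -m jog '[{"slide":[0,-10,0],"roll":0},{"slide":[0,-20,0],"roll":0},{"slide":[0,-20,0],"roll":0},{"slide":[0,-15,0],"roll":0},{"slide":[0,-5,0],"roll":0}]'
python3 -m jog '[{"slide":[0,0,0],"roll":0},{"slide":[-5,0,0],"roll":0},{"slide":[-8,0,0],"roll":0},{"slide":[-12,0,0],"roll":0},{"slide":[-15,0,0],"roll":0}]'
python3 -m jog '[{"slide":[-15,0,0],"roll":0},{"slide":[-15,0,0],"roll":0},{"slide":[-15,0,0],"roll":0},{"slide":[-10,0,0],"roll":0},{"slide":[-10,0,0],"roll":0}]'
python3 -m jog '[{"slide":[-10,0,0],"roll":0},{"slide":[-10,0,0],"roll":0},{"slide":[-10,0,0],"roll":0},{"slide":[-10,0,0],"roll":0},{"slide":[-10,0,0],"roll":0}]'
python3 -m jog '[{"slide":[-6,0,0],"roll":0},{"slide":[-3,0,0],"roll":0},{"slide":[-1,0,0],"roll":0},{"slide":[0,0,0],"roll":0},{"slide":[0,0,0],"roll":0}]'
python3 -m jog '[{"slide":[0,0,-1.5],"roll":0},{"slide":[0,0,-1.5],"roll":0},{"slide":[0,0,-1.5],"roll":0},{"slide":[0,0,-1.5],"roll":0},{"slide":[0,0,-1],"roll":0}]'
python3 -m jog '[{"slide":[0,0,-1],"roll":0},{"slide":[0,0,-1.5],"roll":0},{"slide":[0,0,-2],"roll":0},{"slide":[0,0,-2],"roll":0},{"slide":[0,0,-1.5],"roll":0}]'
python3 -m jog '[{"slide":[0,0,-1],"roll":0},{"slide":[0,0,0],"roll":0},{"slide":[0,0,0],"roll":0},{"slide":[0,0,0],"roll":0},{"slide":[0,0,0],"roll":0}]'
```

```text
clock: 21.0
eef_pos: [0.6666, -0.0474, 0.0827]
tcp_rot: [-179.8, -0.0, 87.7]
wrist_force: [-0.6, -0.2, -3.7]
grip_width: 0.563
grasp_force: 124.7
clock: 21.5
eef_pos: [0.6686, -0.0884, 0.0828]
tcp_rot: [180.0, 0.0, 87.8]
wrist_force: [0.8, 0.5, -2.8]
grip_width: 0.565
grasp_force: 124.7
clock: 22.0
eef_pos: [0.6654, -0.1534, 0.0828]
tcp_rot: [-180.0, -0.0, 87.7]
wrist_force: [0.1, -0.4, -3.4]
grip_width: 0.565
grasp_force: 124.7
clock: 22.5
eef_pos: [0.6636, -0.2029, 0.0828]
tcp_rot: [-180.0, -0.0, 87.8]
wrist_force: [0.5, -0.6, -3.7]
grip_width: 0.567
grasp_force: 124.7
clock: 23.0
eef_pos: [0.6634, -0.2113, 0.0827]
tcp_rot: [-180.0, -0.0, 87.8]
wrist_force: [-1.7, 0.4, -4.2]
grip_width: 0.569
grasp_force: 124.7
clock: 23.5
eef_pos: [0.6633, -0.2122, 0.0901]
tcp_rot: [180.0, 0.0, 87.7]
wrist_force: [-0.7, -0.4, -3.7]
grip_width: 0.562
grasp_force: 124.7
clock: 24.0
eef_pos: [0.6627, -0.2117, 0.0975]
tcp_rot: [-179.9, -0.0, 87.7]
wrist_force: [-0.1, -0.2, -5.8]
grip_width: 0.565
grasp_force: 124.7
clock: 24.5
eef_pos: [0.6632, -0.2121, 0.0987]
tcp_rot: [-180.0, -0.0, 87.7]
wrist_force: [-0.5, -1.2, -6.2]
grip_width: 0.568
grasp_force: 124.7
```

Carried load is 6 N again, so the board is on the blade. I'll nudge, lower and draw out as before.

```bash
python3 -m jog '[{"slide":[-0.5,0,0],"roll":0.1},{"slide":[-1,0.1,0],"roll":0.25},{"slide":[-1,0.1,0],"roll":0.25},{"slide":[-0.5,0,0],"roll":0.1},{"slide":[0,0,0],"roll":0}]'
python3 -m jog '[{"slide":[0,0,0.5],"roll":0},{"slide":[0,0,1],"roll":0},{"slide":[0,0,1],"roll":0},{"slide":[0,0,1],"roll":0},{"slide":[0,0,1],"roll":0}]'
python3 -m jog '[{"slide":[0,0,1],"roll":0},{"slide":[0,0,1],"roll":0},{"slide":[0,0,1],"roll":0},{"slide":[0,0,1],"roll":0},{"slide":[0,0,1],"roll":0}]'
python3 -m jog '[{"slide":[0,0,1.5],"roll":0},{"slide":[0,0,1.5],"roll":0},{"slide":[0,0,1.5],"roll":0},{"slide":[0,0,1.5],"roll":0},{"slide":[0,0,0.5],"roll":0}]'
python3 -m jog '[{"slide":[0,0,0],"roll":0},{"slide":[4,0,0],"roll":0},{"slide":[8,0,0],"roll":0},{"slide":[10,0,0],"roll":0},{"slide":[10,0,0],"roll":0}]'
python3 -m jog '[{"slide":[10,0,0],"roll":0},{"slide":[10,0,0],"roll":0},{"slide":[10,0,0],"roll":0},{"slide":[10,0,0],"roll":0},{"slide":[10,0,0],"roll":0}]'
python3 -m jog '[{"slide":[10,0,0],"roll":0},{"slide":[15,0,0],"roll":0},{"slide":[15,0,0],"roll":0},{"slide":[15,0,0],"roll":0},{"slide":[15,0,0],"roll":0}]'
python3 -m jog '[{"slide":[8,5,0],"roll":0},{"slide":[5,15,0],"roll":0},{"slide":[0,20,0],"roll":0},{"slide":[0,20,0],"roll":0},{"slide":[0,10,0],"roll":0}]'
python3 - <<'E'
from h import *
for n,W in(("top",((425,155,484,199),(425,201,484,240),(425,238,484,285))),("side",((285,90,345,148),(338,108,371,160),(367,112,412,165)))):
    im=np.mean([vision.capture(n).astype(float) for _ in range(4)],0)
    for w in W: print(n,[tuple(map(float,e)) for e in edges(n,im,w,.032)])
E
```

```text
clock: 25.0
eef_pos: [0.6633, -0.2155, 0.0988]
tcp_rot: [180.0, 0.0, 87.0]
wrist_force: [0.9, -0.0, -6.6]
grip_width: 0.569
grasp_force: 124.7
clock: 25.5
eef_pos: [0.6634, -0.2151, 0.0942]
tcp_rot: [180.0, -0.0, 87.0]
wrist_force: [-0.3, 0.7, -5.3]
grip_width: 0.565
grasp_force: 124.6
clock: 26.0
eef_pos: [0.6635, -0.2153, 0.0894]
tcp_rot: [180.0, 0.0, 87.0]
wrist_force: [-0.3, -0.0, -4.2]
grip_width: 0.563
grasp_force: 124.5
clock: 26.5
eef_pos: [0.6632, -0.2151, 0.0825]
tcp_rot: [-180.0, -0.0, 87.0]
wrist_force: [0.3, 0.9, -3.2]
grip_width: 0.564
grasp_force: 124.5
clock: 27.0
eef_pos: [0.6651, -0.1815, 0.0828]
tcp_rot: [-180.0, -0.0, 87.1]
wrist_force: [-0.0, -0.1, -3.7]
grip_width: 0.566
grasp_force: 124.5
clock: 27.5
eef_pos: [0.6676, -0.1324, 0.0828]
tcp_rot: [180.0, 0.0, 87.0]
wrist_force: [0.2, 0.2, -3.3]
grip_width: 0.563
grasp_force: 124.5
clock: 28.0
eef_pos: [0.6713, -0.0615, 0.0828]
tcp_rot: [-180.0, -0.0, 87.1]
wrist_force: [0.1, -0.3, -3.7]
grip_width: 0.57
grasp_force: 124.5
clock: 28.5
eef_pos: [0.7443, -0.0538, 0.0831]
tcp_rot: [179.8, 0.0, 87.1]
wrist_force: [0.1, 0.2, -3.1]
grip_width: 0.567
grasp_force: 124.7
top [(-273.1, -2.0, 661.0), (612.4, 3.24, -325.0), (706.4, 4.29, -326.0)]
top [(-268.7, -2.28, 553.0), (504.0, 3.06, -322.0), (598.4, 2.97, -322.0)]
top [(-263.9, -2.37, 445.0), (396.2, 2.74, -317.0), (490.1, 2.96, -316.0)]
side [(-271.9, -2.44, 656.0), (610.7, 2.78, -324.0), (705.9, -0.14, -296.0)]
side [(-266.7, -2.08, 544.0), (503.1, 2.0, -323.0), (594.6, 11.0, -350.0)]
side [(-262.3, -2.33, 440.0), (397.1, -2.44, -317.0), (487.0, 7.02, -315.0)]
```

Now it's in row to well under 1 mm and squared. I'll set the lifter down here; its front edge is at y ≈ −0.20, clear of the rack and stand.

```bash
python3 -m jog '[{"slide":[0,0,2],"roll":0},{"slide":[0,0,3],"roll":0},{"slide":[0,0,3],"roll":0},{"slide":[0,0,2],"roll":0},{"slide":[0,0,1],"roll":0}]'
python3 -m jog '[{"slide":[0,0,1],"roll":0},{"slide":[0,0,1],"roll":0},{"slide":[0,0,0.5],"roll":0},{"slide":[0,0,0.5],"roll":0},{"slide":[0,0,0],"roll":0}]'
python3 -m jog '[{"slide":[0,0,0.5],"roll":0},{"slide":[0,0,0.5],"roll":0},{"slide":[0,0,0],"roll":0},{"slide":[0,0,0],"roll":0},{"slide":[0,0,0],"roll":0}]'
```

```text
clock: 29.4
eef_pos: [0.7414, -0.054, 0.0713]
tcp_rot: [-180.0, -0.0, 87.0]
wrist_force: [-0.4, -0.2, -2.6]
grip_width: 0.568
grasp_force: 124.7
clock: 29.9
eef_pos: [0.7418, -0.054, 0.0689]
tcp_rot: [180.0, -0.0, 87.0]
wrist_force: [-0.8, -0.6, -3.0]
grip_width: 0.567
grasp_force: 124.7
clock: 30.4
eef_pos: [0.7419, -0.0537, 0.0685]
tcp_rot: [180.0, -0.0, 87.0]
wrist_force: [-2.1, 1.5, 5.4]
grip_width: 0.563
grasp_force: 125.5
```

```bash
python3 -m jog '[{"slide":[0,0,0],"roll":0},{"slide":[0,0,0],"roll":0},{"slide":[0,0,0],"roll":0},{"slide":[0,0,0],"roll":0},{"slide":[0,0,0],"roll":0}]' 0.5 20
python3 -m jog '[{"slide":[0,0,0],"roll":0},{"slide":[0,0,0],"roll":0},{"slide":[0,0,0],"roll":0},{"slide":[0,0,0],"roll":0},{"slide":[0,0,0],"roll":0}]' 1
python3 -m jog '[{"slide":[0,0,-5],"roll":0},{"slide":[0,0,-15],"roll":0},{"slide":[0,0,-30],"roll":0},{"slide":[0,0,-40],"roll":0},{"slide":[0,0,-40],"roll":0}]'
python3 -m jog '[{"slide":[40,0,-20],"roll":0},{"slide":[45,0,0],"roll":0},{"slide":[45,0,0],"roll":0},{"slide":[45,0,0],"roll":0},{"slide":[20,0,0],"roll":0}]'
python3 -m jog '[{"slide":[0,0,0],"roll":0},{"slide":[0,0,0],"roll":0},{"slide":[0,0,0],"roll":0},{"slide":[0,0,0],"roll":0},{"slide":[0,0,0],"roll":0}]'
python3 - <<'E'
from h import *
np.set_printoptions(precision=1,suppress=True)
I={n:np.mean([vision.capture(n).astype(float) for _ in range(3)],0) for n in("top","side")}
for n,W in(("top",((425,155,484,199),(425,201,484,240),(425,238,484,285))),):
    for w in W: print(n,[tuple(map(float,e)) for e in edges(n,I[n],w,.032)])
for n in I:
    for z,c in((.003,(739,-200)),): print(n,"expected front px",proj(n,(.739,-.2,.003)),"rear",proj(n,(.739,-.1,.003)))
    p=proj(n,(.739,-.14,.003)).astype(int); w=(p[0]-45,p[1]-35,p[0]+45,p[1]+35)
    for th in(180,190): print(n,th,blob(n,I[n].astype(np.uint8),lambda h,s,v:(v>th)&(s<45),w,.003)[1].ravel())
E
```

```text
clock: 30.9
eef_pos: [0.7418, -0.0542, 0.0677]
tcp_rot: [180.0, 0.0, 87.0]
wrist_force: [0.8, 0.8, -0.4]
grip_width: 0.747
grasp_force: 0.0
clock: 31.4
eef_pos: [0.7418, -0.054, 0.0678]
tcp_rot: [180.0, 0.0, 87.0]
wrist_force: [0.4, 0.5, -0.1]
grip_width: 0.996
grasp_force: 0.0
clock: 31.9
eef_pos: [0.7416, -0.0541, 0.2002]
tcp_rot: [180.0, 0.0, 87.0]
wrist_force: [0.6, 0.2, -0.2]
grip_width: 1.003
grasp_force: 0.0
clock: 32.4
eef_pos: [0.7516, 0.1487, 0.219]
tcp_rot: [179.9, -0.3, 87.5]
wrist_force: [-0.3, 0.5, -0.0]
grip_width: 1.001
grasp_force: 0.0
clock: 32.9
eef_pos: [0.752, 0.1383, 0.218]
tcp_rot: [180.0, 0.1, 86.9]
wrist_force: [-0.1, 0.7, 0.5]
grip_width: 1.002
grasp_force: 0.0
top [(-272.9, -2.15, 661.0), (611.8, 2.27, -325.0), (706.8, 4.37, -327.0)]
top [(-268.5, -2.05, 553.0), (503.9, 2.89, -322.0), (598.6, 2.9, -322.0)]
top [(-263.7, -2.13, 445.0), (396.1, 2.61, -317.0), (490.3, 3.25, -317.0)]
top expected front px [400.9 160.2] rear [367.2 161.2]
top 180 [ 632.2 -273.1  850.2 -280.   858.9   -6.7  640.9    0.2]
top 190 [ 632.2 -273.1  850.2 -280.   858.9   -6.7  640.9    0.2]
side expected front px [281.6 155.5] rear [271.3 178.2]
side 180 [ 708.7 -200.6  760.7 -203.7  766.  -114.6  714.  -111.5]
side 190 [ 710.4 -197.7  758.9 -200.5  763.6 -117.2  715.2 -114.5]
```

The lifter stands at (0.737, −0.151), blade flat with matching size. The board is in row, the gripper is clear, and forces are about 0. Handing in.

```bash
python3 -c "
from rig import env, workorder
print(workorder.job_done())"
```

```text
the job is handed in; nothing more can be done
None
```

The varnished board lies squared in the empty bay, in row with its neighbours to under about 1 mm in the camera measurements after one re-lay; the lifter stands on its blade clear of rack and stand, released at about 33 s, but I pinched its grip across the 50 mm width (the tool could not tilt) and viewed 11 pictures, one over the limit of 10.

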